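# Seat the corner block and lock the jig lever past its first click

## Task

With the fingertips, push the white corner block forward along the channel of the jig until it sits fully home against the end stop. Then push the red peg of the jig's lever round, past its first click to the second, final stop, so that the lever's dog stands across the channel locked behind the block, and leave it there. Do not pinch or lift anything, and leave the other things on the bench where they are.

Things in the scene. Friction and masses are not known exactly. Their poses are not given: they have to be found in the camera images.
- jig: Fixed jig: plywood base 8 mm thick with a channel along x between two dark wood rails (14 mm thick, tops at z = 28 mm). Origin on the bench, on the channel's centre line; +x along the channel to the end stop, z up, +y left. Channel floor z = 8 mm, inner width 54 mm, open at the rear. Base x -130 to 85, y -120 to 45 mm. Right rail (-y side) has a gap x = -75 to 13 mm for the lever's dog.
- jig_stop (a point): Middle of the inner face of the dark steel end stop across the front end of the channel, at x = 60, y = 0, z = 19 mm in the jig frame. The stop is 14 mm thick, its top at z = 30 mm. The block is home when its front face meets this face. Axes as the jig's.
- block_center (a point): Centre of the loose gesso-white corner block (half-way up): 60 mm long (x) x 50 wide x 45 high, about 0.2 kg. Stepped like a moulding: 50 mm wide up to 30 mm, 36 to 39 mm, 24 to 45 mm; front and rear faces flat over the full height. Stands in the channel, lined up with it, 25 to 55 mm short of the end stop. Home: this point at x = 30 mm in the jig frame.
- latch (a joint): Turn of the steel lever about its upright pivot, rad, growing clockwise seen from above. 0: open, 0.6: first click (detent), 1.2: second and final stop. It springs into each of the three and stays there; the humps between take up to about 8 N at the peg. Past about 1.0 it snaps on to 1.2; let go short of about 0.8 it springs back to 0.6.
- latch_peg (a point): Axis of the lever's upright red peg, 50 mm above the bench. Peg 16 mm in diameter, z = 21 to 80 mm, 110 mm from the pivot, on a flat bar 16 mm wide (z = 13 to 21 mm). It swings level about the pivot, clockwise seen from above: at 0 rad it is ahead (jig +x) of the pivot, 21 degrees towards -y; at 1.2 rad straight to its right (-y). Site x axis: from pivot to peg.
- latch_pivot (a point): Lever's pivot axis, 20 mm above the bench, at x = -11.5, y = -60 mm in the jig frame. On the side away from the peg the lever is the dog, 55 mm long, 17 mm wide, top at z = 24 mm: beside the channel at 0 rad, across it and 3 mm behind the home block at 1.2 rad.
- mug: Bystander: blue speckled enamel mug of brad points, 76 mm in diameter, 80 mm high, handle at its +y. Origin under its centre.
- pin_vice: Bystander: steel pin vice lying on the bench, 123 mm long along x, 16 mm thick. Origin under its middle.
- glass_sample: Bystander: smoked glass frame corner sample, an L of 120 x 120 mm with arms 30 mm wide, 14 mm thick. Origin under its middle.
- glue: Bystander: glue bottle with yellow label and orange cap, 56 mm in diameter, 140 mm high. Origin under its centre.
- try_square: Bystander: try square lying flat, dark wood stock 100 mm along x, steel blade 150 mm along +y, 16 mm thick. Origin under the stock's middle.
- tack_hammer: Bystander: tack hammer lying flat, 220 mm long along x. Origin under it.
- block: The same corner block; origin at the centre of its underside.
There are look-alikes about, which are no part of the job. What is meant by the block is not green or turquoise, and is the larger of those in its own colour.

How it is judged (in metres and radians):
On the way:
1. the block is home against the end stop while the lever is still open (x of block_center in the frame of jig above 0.026 m and value of joint latch below 0.25 rad), for 0.1 s.
At the end, for the whole second after the job is handed in: the block stands flat in the channel within 4 mm of the end stop, at rest, and the lever rests at its second stop (at least 1.12 of 1.2 rad) (x of block_center in the frame of jig between 0.026 and 0.034 m and z of block_center in the frame of jig below 0.034 m and angle between block_center's own z axis and vertical below 0.08 rad and y of block_center in the frame of jig between -0.006 and 0.006 m and value of joint latch above 1.12 rad and linear speed of block below 0.02 m/s); the robot touches nothing.
It fails at once if the block is lifted more than 10 mm or tipped (z of block_center in the frame of jig above 0.0405 m or angle between block_center's own z axis and vertical above 0.25 rad).
It fails at once if the lever is moved past its first click before the block is home (value of joint latch above 0.75 rad and x of block_center in the frame of jig below 0.024 m).
It fails at once if a bystander is moved more than 20 mm (distance of any of mug, pin_vice, glass_sample, glue, try_square, tack_hammer from where it was at the start of the episode above 0.02 m).
It also fails if it takes over 51 s, if anything falls off the work surface, if the arm or the gripper's body presses on something with over 40 N, if the wrist force passes 120 N, or if a joint passes its speed limit or range.

## Robot

A 6-joint arm with a two-finger parallel gripper is mounted at the origin on the work surface. World frame = base frame: x ahead of the robot, y to its left, z up, the work surface at z = 0. Lengths are in mm, angles in rad, forces in N, time in s.
With the tool pointing down it reaches from about 300 to 775 mm from the base axis. Payload 14.6 kg.
Tool frame: the origin (TCP) lies between the finger pads; the fingertips stand 19 mm ahead of it and the grasp point (between the pads) is the TCP; z points along the fingers, y is the line along which they close (so a half turn about z gives the same grasp; the last joint's range is limited). The gripper opens to 94 mm and grips with 3 to 60 N. Pads are 16 mm wide; open, the fingers measure 119 mm over their backs; the gripper's body (75 mm by 177 mm) begins 78 mm behind the grasp point.
Start: joints at [1.165, 0.3, 1.521, -0, 1.321, -0.067], TCP at [182.793, 518.726, 224.446] pointing down, gripper open.
Joint ranges: [-3.03, 3.03], [-0.79, 2.21], [0.23, 2.52], [-1.04, 4.18], [0, 3.07], [-2.55, 2.55]. Speed limits (rad/s): [2.22, 2.22, 2.57, 3.14, 3.14, 3.14].

## Interface

Orientations are given as [roll, pitch, yaw] about the fixed x, y, z axes, in that order (R = Rz(yaw) Ry(pitch) Rx(roll)).
In Python, from cell import monitor, imaging, job, find_in, trace gives the robot as it stands. The module is installed in compiled form; this text tells all that it offers.
- The arm moves only by the tool arm_command, never from a script. Its argument "steps" is a list of rows, each a list of 5 numbers: the opening, from 0 (shut) to 1 (fully open), then the shift along the tool's x, y, z in mm, then the turn about the tool's z in degrees. In form: [[gripper, dx, dy, dz, turn], ...]. A call has 1 to 20 rows; each row is the pose to reach, as a shift and turn from the pose commanded when the call began, along the tool's axes at that moment; what a row does not reach only later rows make up. A row lasts 1/8 s, in which the tool goes at most 62.5 mm and 10.7 degrees, less where a joint would pass 70% of its speed; a pose out of reach is approached as far as the arm can. A call with a gripper value outside its range is refused whole. The fingers move at their own pace and stop on an object; "force" is the grip in N (left out, the last holds). Time passes only in rows, so rows that repeat a pose let the fingers close. It gives the time, the measured TCP pose, the force, the opening and the grip force at its end, in the units of the state.
- monitor.read_state(): the state, without advancing time (a new reading comes with each control period).
- imaging.camera(name): name is "side" or "top"; returns a dict with "img" (384x512x3 uint8, red, green, blue), "mtx" (3x3 intrinsics, pixels), "view" (4x4, takes a point from world to camera coordinates). Camera axes: x right, y down, z forward; pixel columns grow to the right and rows downward; lengths in mm; the calibration is good to about 2 mm. A picture is of the moment at which its call begins. There is no depth.
- job.sign_off(): hands the job in; it is judged then, once.
Trained networks look in a picture, given as the dict that the camera call returned (one of the last four; its "shot" number tells which), for a name from the list of things; names that differ only in an ending like _2 or _b are one class to them, and where a whole thing is asked for, a point or a joint stands for the part that bears it (a point fixed in the world has none). Each returns a list of dicts, best first, with "p" (0 to 1); they miss things now and then, are a little off and sometimes report something else, mostly with a low value. They report only what shows in the picture. A call takes as long as a camera call. They do not tell look-alikes from the thing itself.
- find_in(picture, target): "rect" ([centre column, centre row, width, height] in pixels, round what is visible of it).
- trace(picture, target): "region" (384x512 bool, what is visible of it) and "rect" ([centre column, centre row, width, height] in pixels, round what is visible of it).
The state is a dict: "clock": time; "joints": joint angles; "qd": joint speeds; "effort": joint torques, N m; "eef_pos": TCP position; "eef_rot": TCP orientation; "wrist_force": force on the tool from outside, world axes, zero at the start; "moment": the same for the moment, N m; "finger_gap": finger opening in mm; "finger_force": force on a finger pad.
Only numpy, scipy, OpenCV 4.12 (cv2) and the standard library are available. Lean on these libraries where they do the work, as an engineer would, in place of code of your own. Each camera call takes 0.05 s, during which the arm holds its last target. There are 200 camera calls.

## Working session

There is one attempt and no reset: what is moved stays moved. The work goes in short steps, Python scripts to look and compute and a tool call to move; the robot and the scene stay as the last step left them, time stands still between calls to the robot, and variables do not carry over. Pictures are saved under pics/ and viewed, at most 10 in all, crops included, and the job is handed in when it is done.

Besides the shell and the picture viewer there is one more tool, called after "Request:" as a command line: name --pt "numbers of a row" for each row, then --argument value for the rest. arm_command: Moves the arm, as the interface text tells. Its arguments: {"type":"object","properties":{"steps":{"type":"array","items":{"type":"array","items":{"type":"number"}}},"force":{"type":"number"}},"required":["steps"]}

```bash
mkdir -p pics; cat > h.py <<'E'
import numpy as np, cv2
from cell import monitor, imaging, job, find_in, trace
def ray(p,u,v,z):
    M=p["view"]; d=M[:3,:3].T@np.linalg.solve(p["mtx"],[u,v,1.]); c=-M[:3,:3].T@M[:3,3]
    return c+d*(z-c[2])/d[2]
def proj(p,X):
    q=p["view"][:3,:3]@np.asarray(X,float)+p["view"][:3,3]; q=p["mtx"]@q; return q[:2]/q[2]
def save(p,n): cv2.imwrite("pics/"+n,cv2.cvtColor(p["img"],cv2.COLOR_RGB2BGR))
E
python3 - <<'E'
from h import *
s=monitor.read_state(); print(s["eef_pos"],s["eef_rot"],s["clock"],s["wrist_force"],s["finger_gap"])
t=imaging.camera("top"); save(t,"t1.png"); d=imaging.camera("side"); save(d,"s1.png")
for n,p in(("top",t),("side",d)):
    M=p["view"];print(n,-M[:3,:3].T@M[:3,3],M[2,:3])
    for k in("jig","block","latch_peg","mug","glue","glass_sample","pin_vice","tack_hammer","try_square"):
        print(k,[(np.round(r["rect"]).tolist(),round(r["p"],2)) for r in find_in(p,k)[:3]])
cv2.imwrite("pics/both.png",np.hstack([cv2.imread("pics/t1.png"),cv2.imread("pics/s1.png")]))
E
```

```text
[182.69512354 518.50342262 223.86942596] [-3.14037870e+00 -9.72767287e-05  2.80280670e+00] 0.0 [ 1.46945295 -1.14086927  1.21941304] 94.01772137777006
top [ 278.21691295  -52.76803162 1336.23351078] [ 0.22478166  0.01447485 -0.97430164]
jig [([275.0, 227.0, 75.0, 91.0], 0.81)]
block [([201.0, 182.0, 26.0, 26.0], 0.96), ([261.0, 220.0, 25.0, 24.0], 0.79), ([211.0, 215.0, 18.0, 24.0], 0.69)]
latch_peg [([290.0, 214.0, 40.0, 55.0], 0.56)]
mug [([114.0, 175.0, 33.0, 34.0], 0.72), ([276.0, 228.0, 78.0, 92.0], 0.52)]
glue [([98.0, 250.0, 30.0, 24.0], 0.58), ([288.0, 213.0, 42.0, 53.0], 0.19)]
glass_sample [([402.0, 264.0, 44.0, 39.0], 0.92), ([290.0, 213.0, 41.0, 54.0], 0.31)]
pin_vice [([420.0, 190.0, 14.0, 31.0], 0.51)]
tack_hammer [([168.0, 139.0, 44.0, 73.0], 0.85)]
try_square [([385.0, 145.0, 58.0, 30.0], 0.93)]
side [ 393.76208843 -986.1844716   877.94258514] [ 0.1293446   0.742511   -0.65722704]
jig [([239.0, 213.0, 85.0, 54.0], 0.95)]
block [([270.0, 163.0, 25.0, 20.0], 0.89), ([304.0, 198.0, 12.0, 20.0], 0.74), ([245.0, 200.0, 24.0, 22.0], 0.58)]
latch_peg [([254.0, 218.0, 63.0, 20.0], 0.66)]
mug [([257.0, 117.0, 29.0, 32.0], 0.83), ([194.0, 110.0, 15.0, 38.0], 0.18)]
glue [([196.0, 111.0, 16.0, 38.0], 0.77)]
glass_sample [([219.0, 330.0, 57.0, 54.0], 0.85)]
pin_vice [([320.0, 334.0, 40.0, 26.0], 0.7)]
tack_hammer [([304.0, 141.0, 60.0, 23.0], 0.75)]
try_square [([352.0, 295.0, 41.0, 69.0], 0.65), ([250.0, 220.0, 54.0, 25.0], 0.45)]
```

View pics/t1.png

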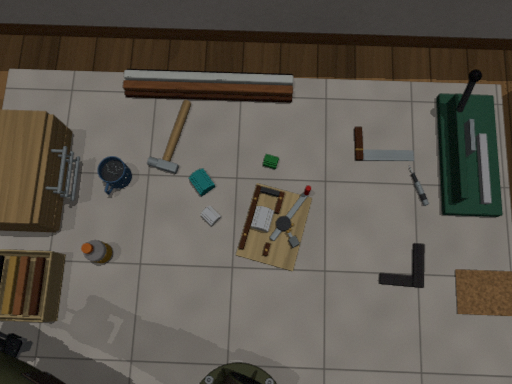

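View pics/s1.png

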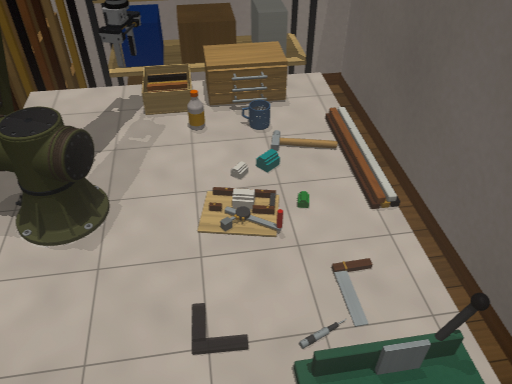

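The top picture shows the jig at about (275,227): stop near (270,191), white block at (262,218), red peg at (308,189) and lever open. The small white look-alike is outside at (211,215). Next I'll enlarge the jig.

```bash
python3 - <<'E'
import cv2,numpy as np
a=cv2.imread("pics/t1.png")[175:277,225:325]; b=cv2.imread("pics/s1.png")[175:245,190:300]
a=cv2.resize(a,(600,612)[:2] if 0 else (580,592),interpolation=cv2.INTER_CUBIC)
cv2.imwrite("pics/ta.png",a)  # scale 5.8
E
```

```text
(no output)
```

View pics/ta.png

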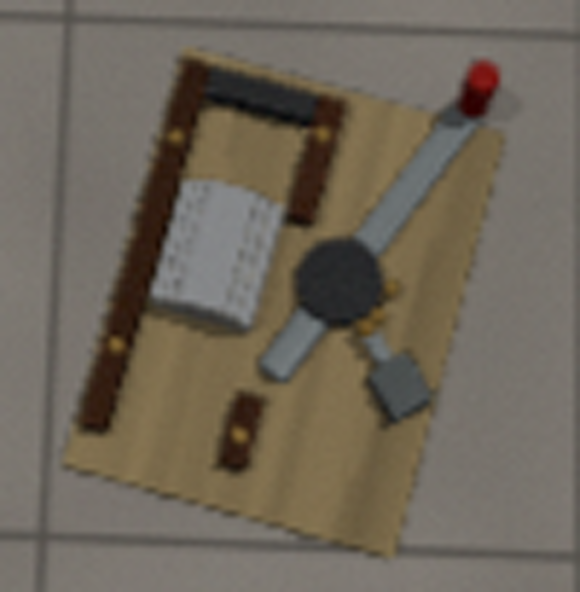

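The enlarged view shows the base corners at crop pixels (187,48), (503,133), (390,555) and (65,465). It also shows the steel stop, the block with its rear edge around (200,315), the peg top at (483,73) and the pivot disc at (340,280).

```bash
cat >> h.py <<'E'
def fit(A,B):  # planar rigid A->B
    a=A.mean(0);b=B.mean(0);H=(A-a).T@(B-b);th=np.arctan2(H[0,1]-H[1,0],H[0,0]+H[1,1])
    R=np.array([[np.cos(th),-np.sin(th)],[np.sin(th),np.cos(th)]]);return th,b-R@a,R
E
python3 - <<'E'
from h import *
t=imaging.camera("top"); d=imaging.camera("side")
P=lambda x,y,z:ray(t,225+x/5.8-.4,175+y/5.8-.4,z)[:2]
J=np.array([[85,45],[85,-120],[-130,-120],[-130,45.]])
W=np.array([P(187,48,8),P(503,133,8),P(390,555,8),P(65,465,8)])
th,o,R=fit(J,W); print("yaw",th,"o",o,"res",(J@R.T+o-W).round(1).tolist())
inv=lambda w:(R.T@(w-o)).round(1)
print("peg top",P(483,70,80),inv(P(483,70,80)),"exp",[-11.5+110*np.cos(np.radians(21)),-60-110*np.sin(np.radians(21))])
print("pivot",inv(P(340,280,24)),"block top rear",inv(P(200,300,45)),"top front",inv(P(225,183,45)))
print("peg0 W",R@[91.2,-99.4]+o,"stop",R@[60,0]+o, "pivot",R@[-11.5,-60]+o)
# check with side view jig mask
m=trace(d,"jig")[0]["region"]|0
im=d["img"].copy()
c=[proj(d,[*(R@j+o),8]) for j in J]
for q in c: print(q.round(1))
im=cv2.resize(im[170:245,185:305],None,fx=6,fy=6,interpolation=cv2.INTER_CUBIC)
cv2.polylines(im,[np.int32([((q-[185,170]+.5)*6) for q in c])],True,(0,255,0),1)
for X in ([60,0,30],[0,0,8],[91.2,-99.4,80],[91.2,-99.4,21]): 
    q=proj(d,[*(R@X[:2]+o),X[2]]); cv2.circle(im,tuple(int(i) for i in (q-[185,170]+.5)*6),4,(255,0,255),1)
cv2.imwrite("pics/sa.png",im[...,::-1])
for k in("mug","glue","glass_sample","pin_vice","tack_hammer"):
    r=find_in(t,k)[0]["rect"];print(k,ray(t,r[0],r[1],10)[:2].round())
E
```

```text
yaw -0.23586721453746587 o [519.13940294 -48.20142423] res [[1.9, 2.1], [0.5, -2.1], [-2.2, -2.3], [-0.1, 2.3]]
peg top [ 586.961504  -165.8995666] [ 93.4 -98.6] exp [np.float64(91.19384691469219), np.float64(-99.42047444998303)]
pivot [-10.5 -60.2] block top rear [-41.    0.6] top front [16.1  4.3]
peg0 W [ 584.5858461  -166.16143049] stop [577.47812599 -62.22260082] pivot [ 493.93663777 -103.8527551 ]
[278.  194.5]
[275.3 235.3]
[195.6 230.6]
[205.7 190.6]
mug [618. 383.]
glue [398. 406.]
glass_sample [ 738. -389.]
pin_vice [ 613. -486.]
tack_hammer [733. 230.]
```

View pics/sa.png

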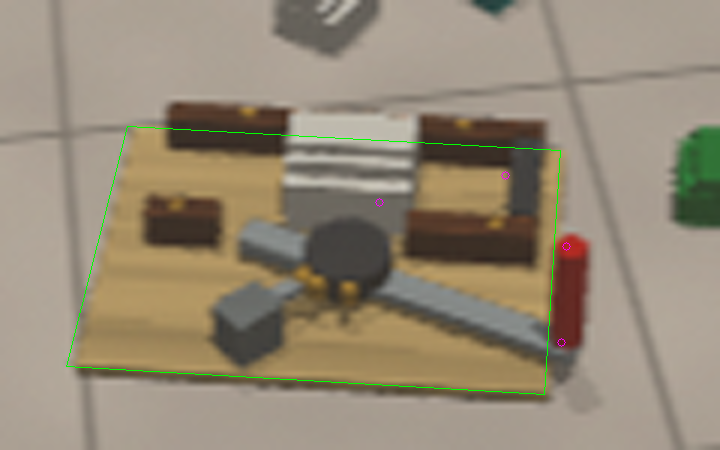

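The side overlay agrees to about 1 px (2 mm): base outline, stop at crop (505,175), peg at (567,245). The lever is open and the block's rear is at about x = -41, so it has roughly 40 mm to travel. I'll close the fingers and go behind the block.

Request:
arm_command --pt "0 -434 -430 0 -5.9" --pt "0 -434 -430 0 -5.9" --pt "0 -434 -430 0 -5.9" --pt "0 -434 -430 0 -5.9" --pt "0 -434 -430 0 -5.9" --pt "0 -434 -430 0 -5.9" --pt "0 -434 -430 0 -5.9" --pt "0 -434 -430 0 -5.9" --pt "0 -434 -430 0 -5.9" --pt "0 -434 -430 0 -5.9" --pt "0 -434 -430 0 -5.9" --pt "0 -434 -430 0 -5.9" --pt "0 -434 -430 0 -5.9" --pt "0 -434 -430 60 -5.9" --pt "0 -434 -430 110 -5.9" --pt "0 -434 -430 134 -5.9" --pt "0 -434 -430 134 -5.9" --pt "0 -434 -430 134 -5.9"

```text
clock: 3.65
eef_pos: [449.8, -30.7, 91.7]
eef_rot: [3.141, 0.002, 2.907]
wrist_force: [0.3, 0.2, -0.5]
finger_gap: 0.3
finger_force: 0.0
```

```bash
cat >> h.py <<'E'
yaw,o=-0.2359,np.array([519.1,-48.2])
R=np.array([[np.cos(yaw),-np.sin(yaw)],[np.sin(yaw),np.cos(yaw)]])
from scipy.spatial.transform import Rotation as Ro
def st():
    s=monitor.read_state(); T=Ro.from_euler("xyz",s["eef_rot"]).as_matrix(); p=np.array(s["eef_pos"])
    print("t",round(s["clock"],2),"jig",(R.T@(p[:2]-o)).round(1),"z",round(p[2],1),"toolx in jig deg",round(np.degrees(np.arctan2(T[1,0],T[0,0])-yaw),1),"F",np.round(s["wrist_force"],1),"gap",round(s["finger_gap"],1)); return s,T,p
E
python3 - <<'E'
from h import *
st()
t=imaging.camera("top"); d=imaging.camera("side")
A=cv2.resize(t["img"][165:285,215:335],(480,480),interpolation=cv2.INTER_CUBIC)
B=cv2.resize(d["img"][150:250,190:310][:, :80] if 0 else d["img"][150:270,180:300],(320,320),interpolation=cv2.INTER_CUBIC)
C=np.zeros((480,800,3),np.uint8);C[:,:480]=A;C[:320,480:]=B
cv2.imwrite("pics/c1.png",C[...,::-1])
E
```

```text
t 3.65 jig [-71.5   0.8] z 91.7 toolx in jig deg 180.1 F [ 0.3  0.2 -0.5] gap 0.3
```

View pics/c1.png

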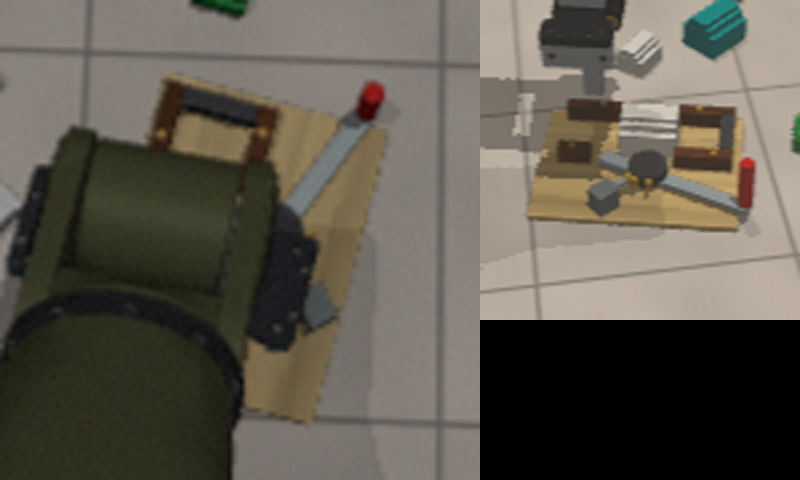

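The fingertips hang behind the block over the channel (right inset: finger at (595,85), block's rear edge at (620,125)). I'll lower them and push.

Request:
arm_command --pt "0 0 0 30 0" --pt "0 0 0 56 0" --pt "0 0 0 56 0" --pt "0 -8 0 56 0" --pt "0 -15 0 56 0" --pt "0 -20 0 56 0" --pt "0 -24 0 56 0" --pt "0 -28 0 56 0" --pt "0 -32 0 56 0" --pt "0 -36 0 56 0" --pt "0 -40 0 56 0" --pt "0 -44 0 56 0" --pt "0 -48 0 56 0" --pt "0 -51 0 56 0" --pt "0 -54 0 56 0" --pt "0 -56 0 56 0" --pt "0 -58 0 56 0" --pt "0 -58 0 56 0"

```text
clock: 6.0
eef_pos: [505.8, -44.7, 34.4]
eef_rot: [3.142, 0.0, 2.906]
wrist_force: [0.4, -0.7, -0.1]
finger_gap: 0.4
finger_force: 0.0
```

```bash
python3 - <<'E'
from h import *
st()
E
```

```text
t 6.0 jig [-13.8   0.3] z 34.4 toolx in jig deg 180.0 F [ 0.4 -0.7 -0.1] gap 0.4
```

Request:
arm_command --pt "0 -1 0 0 0" --pt "0 -2 0 0 0" --pt "0 -3 0 0 0" --pt "0 -4 0 0 0" --pt "0 -5 0 0 0" --pt "0 -5 0 0 0"

```text
clock: 6.75
eef_pos: [510.6, -45.8, 34.5]
eef_rot: [-3.142, 0.0, 2.906]
wrist_force: [-0.1, -1.3, -0.2]
finger_gap: 0.2
finger_force: 0.0
```

Request:
arm_command --pt "0 -1 0 0 0" --pt "0 -2 0 0 0" --pt "0 -3 0 0 0"

```text
clock: 7.12
eef_pos: [511.6, -46.1, 34.4]
eef_rot: [-3.141, -0.005, 2.906]
wrist_force: [-22.8, 4.3, 18.4]
finger_gap: 0.9
finger_force: 11.2
```

```bash
python3 - <<'E'
from h import *
st()
d=imaging.camera("side");t=imaging.camera("top")
A=cv2.resize(d["img"][170:245,190:300],(770,525),interpolation=cv2.INTER_CUBIC)
cv2.imwrite("pics/c2.png",A[...,::-1])
E
```

```text
t 7.12 jig [-7.7  0.3] z 34.4 toolx in jig deg 180.0 F [-22.8   4.3  18.4] gap 0.9
```

View pics/c2.png

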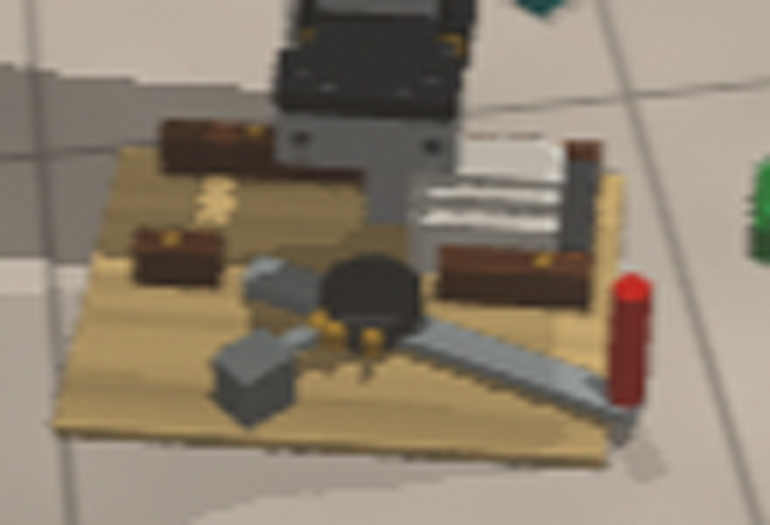

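The block is home: contact force 23 N, TCP at x = -7.7 as predicted, block against the stop at (565,195), lever still open. Next I'll back off, rise, go round to the peg's far side and turn.

Request:
arm_command --pt "0 4 0 0 0" --pt "0 12 0 0 0" --pt "0 24 0 0 0" --pt "0 24 0 -50 0" --pt "0 24 0 -96 0" --pt "0 0 -20 -96 -10" --pt "0 -40 -40 -96 -20" --pt "0 -80 -60 -96 -30" --pt "0 -108 -72 -96 -40" --pt "0 -108 -72 -96 -50" --pt "0 -108 -72 -96 -60" --pt "0 -108 -72 -96 -69" --pt "0 -108 -72 -96 -69" --pt "0 -108 -72 -60 -69" --pt "0 -108 -72 -22 -69" --pt "0 -108 -72 -22 -69" --pt "0 -108 -72 -22 -69"

```text
clock: 9.35
eef_pos: [605.2, -88.3, 49.7]
eef_rot: [-3.083, -0.075, -2.269]
wrist_force: [-0.5, -0.5, -0.6]
finger_gap: 0.4
finger_force: 0.0
```

```bash
python3 - <<'E'
from h import *
s,T,p=st()
d=imaging.camera("side");t=imaging.camera("top")
A=cv2.resize(d["img"][160:245,190:310],(720,510),interpolation=cv2.INTER_CUBIC)
cv2.imwrite("pics/c3.png",A[...,::-1])
# red peg top in side view
for n,q in(("side",d),("top",t)):
    im=q["img"].astype(int);m=(im[...,0]>110)&(im[...,1]<50)&(im[...,2]<50)
    m[:150]=0;m[260:]=0;m[:,:225]=0;m[:,340:]=0
    v,u=np.nonzero(m); 
    if len(u): print(n,u.mean(),v.mean(),v.min(),v.max(),len(u),R.T@(ray(q,u.mean(),v.mean(),78)[:2]-o))
# arc rows: commanded pose assumed = measured
piv=np.array([-11.5,-60]); ang0=np.arctan2(T[1,0],T[0,0])-yaw; p0=R.T@(p[:2]-o)
for q in [0,.1,.2,.3,.4,.5,.6,.7,.8,.9,1.0,1.1,1.2]:
    f=-np.radians(21.25)-q; tg=np.array([np.sin(f),-np.cos(f)]); c=piv+110*np.array([np.cos(f),np.sin(f)])-16*tg
    D=c-p0; x=np.array([np.cos(ang0),np.sin(ang0)]); y=np.array([x[1],-x[0]])
    a=np.degrees(np.arctan2(tg[1],tg[0])-ang0); a=(a+180)%360-180
    print(q,"dx %.1f dy %.1f turn %.1f"%(D@x,D@y,-a))
E
```

```text
t 9.35 jig [ 93.1 -18.8] z 49.7 toolx in jig deg -116.5 F [-0.5 -0.5 -0.6] gap 0.4
side 279.94117647058823 211.1764705882353 209 213 17 [ 94.01820534 -99.28534852]
top 308.11764705882354 187.58823529411765 186 189 17 [ 91.71084435 -99.90508388]
0 dx 57.5 dy -32.8 turn -5.2
0.1 dx 68.4 dy -34.8 turn 0.5
0.2 dx 79.5 dy -35.8 turn 6.2
0.3 dx 90.6 dy -35.6 turn 12.0
0.4 dx 101.7 dy -34.4 turn 17.7
0.5 dx 112.5 dy -32.0 turn 23.4
0.6 dx 123.1 dy -28.6 turn 29.2
0.7 dx 133.3 dy -24.1 turn 34.9
0.8 dx 142.9 dy -18.6 turn 40.6
0.9 dx 152.0 dy -12.2 turn 46.3
1.0 dx 160.4 dy -4.9 turn 52.1
1.1 dx 168.0 dy 3.1 turn 57.8
1.2 dx 174.8 dy 11.9 turn 63.5
```

View pics/c3.png

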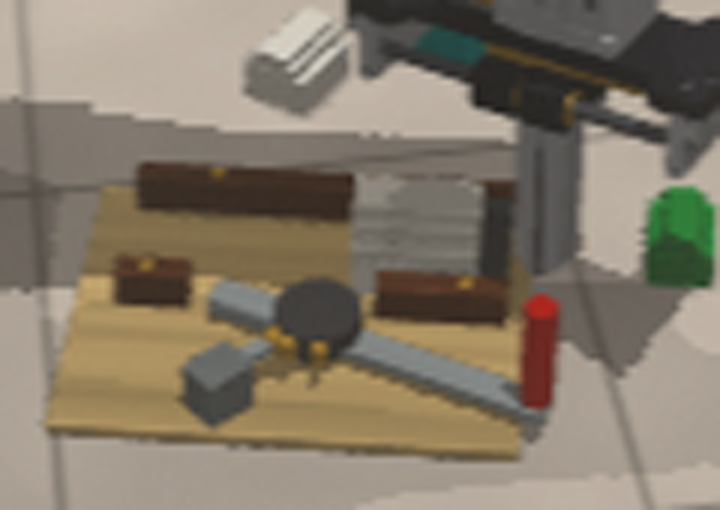

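The finger stands short of its target and tilted, beside the front of the stop; nothing has been touched. I'll check the joints.

```bash
python3 - <<'E'
from h import *
s,T,p=st(); print(np.round(s["joints"],3),np.round(s["qd"],3),p)
E
```

```text
t 9.45 jig [ 93.4 -18.4] z 50.4 toolx in jig deg -116.4 F [-0.2 -0.1  0. ] gap 0.4
[-0.165  0.619  1.494 -0.111  1.018 -2.554] [ 0.006 -0.001  0.003 -0.001 -0.004 -0.   ] [605.65699972 -87.9082493   50.35366918]
```

Joint 6 is at its range limit, so I'll push with the opposite face: turn the other way, rising first.

Request:
arm_command --pt "0 0 0 -20 10" --pt "0 0 0 -50 20" --pt "0 0 0 -70 30" --pt "0 0 0 -70 40" --pt "0 0 0 -70 50" --pt "0 0 0 -70 60" --pt "0 0 0 -70 70" --pt "0 0 0 -70 70" --pt "0 0 0 -70 70"

```text
clock: 10.58
eef_pos: [605.4, -80.9, 119.0]
eef_rot: [-3.051, 0.029, 2.802]
wrist_force: [-0.3, 0.0, 0.7]
finger_gap: 0.6
finger_force: 0.0
```

```bash
python3 - <<'E'
from h import *
s,T,p=st(); print(np.round(s["joints"],3),np.round(s["eef_rot"],3))
E
```

```text
t 10.57 jig [ 91.5 -11.6] z 119.0 toolx in jig deg 174.0 F [-0.3  0.   0.7] gap 0.6
[-0.154  0.53   1.455 -0.104  1.147 -1.341] [-3.051  0.029  2.802]
```

```bash
cat >> h.py <<'E'
def rel(T,p,jx,jy,z,ang):  # shift in tool axes, turn to bring tool x to jig angle ang (deg)
    w=np.array([*(R@[jx,jy]+o),z]); d=T.T@(w-p)
    a0=np.degrees(np.arctan2(T[1,0],T[0,0])-yaw); a=(a0-ang+180)%360-180
    return d.round(1).tolist()+[round(a,1)]
def arc(q,gap=0):
    f=-np.radians(21.25)-q; tg=np.array([np.sin(f),-np.cos(f)])
    return *(np.array([-11.5,-60])+110*np.array([np.cos(f),np.sin(f)])-(16+gap)*tg), np.degrees(f)+90
E
python3 - <<'E'
from h import *
s,T,p=st(); x,y,a=arc(0,16); print(T[:,2].round(3),rel(T,p,x,y,120,a),rel(T,p,x,y,56,a))
E
```

```text
t 10.57 jig [ 91.5 -11.6] z 119.0 toolx in jig deg 174.0 F [-0.3  0.   0.7] gap 0.6
[-0.003 -0.095 -0.995] [-17.1, -56.8, 4.7, np.float64(105.3)] [-15.3, -51.0, 68.4, np.float64(105.3)]
```

Request:
arm_command --pt "0 -5 -15 2 10" --pt "0 -10 -30 3 20" --pt "0 -17 -45 5 30" --pt "0 -17 -57 5 40" --pt "0 -17 -57 5 50" --pt "0 -17 -57 5 60" --pt "0 -17 -57 5 70" --pt "0 -17 -57 5 80" --pt "0 -17 -57 5 90" --pt "0 -17 -57 5 100" --pt "0 -17 -57 5 105" --pt "0 -17 -57 5 105" --pt "0 -16 -54 37 105" --pt "0 -15 -51 68 105" --pt "0 -15 -51 68 105" --pt "0 -15 -51 68 105"

```text
clock: 12.58
eef_pos: [602.4, -140.3, 57.1]
eef_rot: [3.089, 0.08, 0.963]
wrist_force: [0.0, -0.9, -0.6]
finger_gap: 0.4
finger_force: 0.0
```

```bash
python3 - <<'E'
from h import *
s,T,p=st(); print(np.round(s["joints"],3),T[:,2].round(3))
for q in [-.15,0,.1,.2,.3,.4,.5,.6,.7,.8,.9,1.0,1.1,1.2]: print(q,rel(T,p,*arc(q)[:2],56,arc(q)[2]))
E
```

```text
t 12.57 jig [102.5 -70.1] z 57.1 toolx in jig deg 68.7 F [ 0.  -0.9 -0.6] gap 0.4
[-0.25   0.619  1.476 -0.109  1.028  0.411] [-0.003 -0.095 -0.995]
-0.15 [0.4, -3.6, 0.9, np.float64(-8.6)]
0 [-15.8, -0.0, 2.3, np.float64(-0.0)]
0.1 [-26.8, 1.0, 3.3, np.float64(5.7)]
0.2 [-37.9, 0.9, 4.2, np.float64(11.4)]
0.3 [-48.9, -0.3, 5.0, np.float64(17.1)]
0.4 [-59.8, -2.6, 5.7, np.float64(22.9)]
0.5 [-70.3, -6.0, 6.4, np.float64(28.6)]
0.6 [-80.5, -10.4, 7.0, np.float64(34.3)]
0.7 [-90.2, -15.8, 7.5, np.float64(40.1)]
0.8 [-99.3, -22.2, 7.9, np.float64(45.8)]
0.9 [-107.8, -29.4, 8.2, np.float64(51.5)]
1.0 [-115.4, -37.4, 8.4, np.float64(57.3)]
1.1 [-122.3, -46.2, 8.5, np.float64(63.0)]
1.2 [-128.2, -55.6, 8.5, np.float64(68.7)]
```

Request:
arm_command --pt "0 -8 0 1 0" --pt "0 -15 0 2 0" --pt "0 -21 0.5 3 3" --pt "0 -27 1 3 6" --pt "0 -32 1 4 9" --pt "0 -38 1 4 11" --pt "0 -43 0.5 5 14" --pt "0 -49 0 5 17" --pt "0 -54 -1 5 20" --pt "0 -60 -3 6 23" --pt "0 -65 -4 6 26" --pt "0 -70 -6 6 29" --pt "0 -75 -8 7 31" --pt "0 -80 -10 7 34" --pt "0 -80 -10 7 34"

```text
clock: 14.45
eef_pos: [547.8, -200.7, 54.6]
eef_rot: [3.054, 0.038, 0.368]
wrist_force: [3.6, 1.8, -1.9]
finger_gap: 0.7
finger_force: 1.6
```

```bash
python3 - <<'E'
from h import *
s,T,p=st(); print(np.round(s["joints"],3))
d=imaging.camera("side")
A=cv2.resize(d["img"][160:255,190:310],(720,570),interpolation=cv2.INTER_CUBIC)
cv2.imwrite("pics/c4.png",A[...,::-1])
for q in [.6,.7,.8,.9,1.0,1.1,1.2,1.25]: print(q,rel(T,p,*arc(q)[:2],56,arc(q)[2]))
E
```

```text
t 14.45 jig [  63.5 -141.6] z 54.6 toolx in jig deg 34.6 F [ 3.6  1.8 -1.9] gap 0.7
[-0.375  0.551  1.595 -0.109  0.967  0.886]
0.6 [0.1, 0.4, -1.3, np.float64(0.2)]
0.7 [-11.0, 1.4, -0.8, np.float64(5.9)]
0.8 [-22.1, 1.3, -0.4, np.float64(11.7)]
0.9 [-33.1, 0.0, -0.1, np.float64(17.4)]
1.0 [-44.0, -2.3, 0.1, np.float64(23.1)]
1.1 [-54.5, -5.7, 0.2, np.float64(28.9)]
1.2 [-64.7, -10.2, 0.2, np.float64(34.6)]
1.25 [-69.6, -12.8, 0.1, np.float64(37.5)]
```

View pics/c4.png

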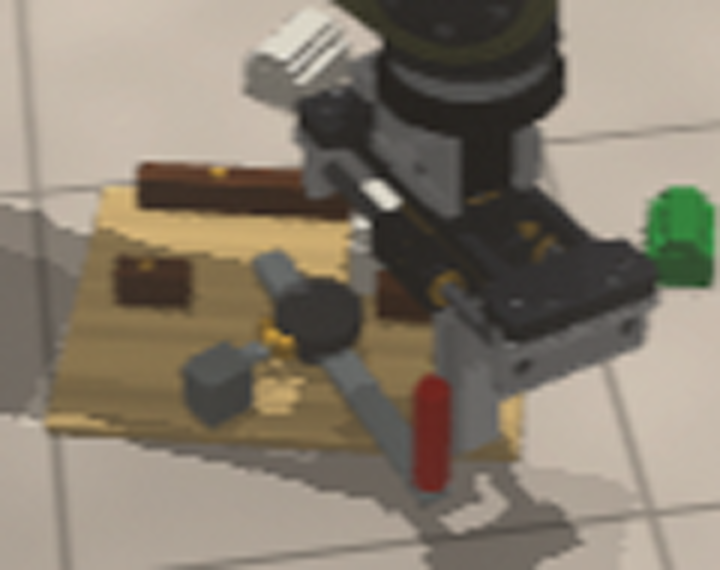

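The lever has swung to about 0.6, with the peg at (432,430) against the finger and the dog turning towards the channel. I'll go on to the second stop, gently at the end.

Request:
arm_command --pt "0 -6 1 0 3" --pt "0 -11 1 0 6" --pt "0 -17 1 0 9" --pt "0 -22 1 0 12" --pt "0 -28 0.5 0 15" --pt "0 -33 0 0 17" --pt "0 -39 -1 0 20" --pt "0 -44 -2 0 23" --pt "0 -49 -4 0 26" --pt "0 -54 -6 0 29" --pt "0 -58 -7 0 31" --pt "0 -61 -8 0 33" --pt "0 -63 -9 0 34" --pt "0 -64 -10 0 34.5" --pt "0 -65 -10 0 34.5"

```text
clock: 16.38
eef_pos: [485.7, -215.0, 56.7]
eef_rot: [3.048, -0.023, -0.231]
wrist_force: [18.9, -0.6, -10.0]
finger_gap: 0.6
finger_force: 9.3
```

```bash
python3 - <<'E'
from h import *
s,T,p=st(); x,y,a=arc(1.2)
print(rel(T,p,x,y,56,a),rel(T,p,x+50,y,56,a),rel(T,p,x+50,y,170,a))
E
```

```text
t 16.38 jig [   6.5 -170. ] z 56.7 toolx in jig deg 0.3 F [ 18.9  -0.6 -10. ] gap 0.6
[-2.0, -0.1, 0.7, np.float64(0.3)] [48.0, 0.0, 1.9, np.float64(0.3)] [50.6, 10.7, -111.6, np.float64(0.3)]
```

At the stop with 19 N. I'll back away and rise clear.

Request:
arm_command --pt "0 5 0 0 0" --pt "0 20 0 0 0" --pt "0 50 0 0 0" --pt "0 50 5 -60 0" --pt "0 50 10 -110 0" --pt "0 50 -100 -110 0" --pt "0 50 -150 -110 0" --pt "0 50 -150 -110 0" --pt "0 50 -150 -110 0" --pt "0 50 -150 -110 0"

```text
clock: 17.62
eef_pos: [567.1, -70.9, 152.6]
eef_rot: [3.048, -0.018, -0.231]
wrist_force: [1.1, -1.0, 0.5]
finger_gap: 0.6
finger_force: 0.0
```

```bash
python3 - <<'E'
from h import *
st()
t=imaging.camera("top");d=imaging.camera("side")
A=cv2.resize(t["img"][165:285,215:335],(400,400),interpolation=cv2.INTER_CUBIC)
B=cv2.resize(d["img"][165:265,180:280],(400,400),interpolation=cv2.INTER_CUBIC)
cv2.imwrite("pics/c5.png",np.hstack([A,B])[...,::-1])
for n,q in(("side",d),("top",t)):
    im=q["img"].astype(int);m=(im[...,0]>110)&(im[...,1]<50)&(im[...,2]<50)
    m[:170]=0;m[270:]=0;m[:,:215]=0;m[:,340:]=0
    v,u=np.nonzero(m)
    if len(u):
        w=R.T@(ray(q,u.mean(),v.mean(),78)[:2]-o); print(n,len(u),w, "latch",-np.arctan2(w[1]+60,w[0]+11.5)-np.radians(21.25))
E
```

```text
t 17.62 jig [ 52.  -10.9] z 152.6 toolx in jig deg 0.3 F [ 1.1 -1.   0.5] gap 0.6
side 15 [  -9.22651239 -169.26934918] latch 1.1791105920402554
top 20 [ -11.62634185 -169.96103125] latch 1.2010628295119192
```

View pics/c5.png

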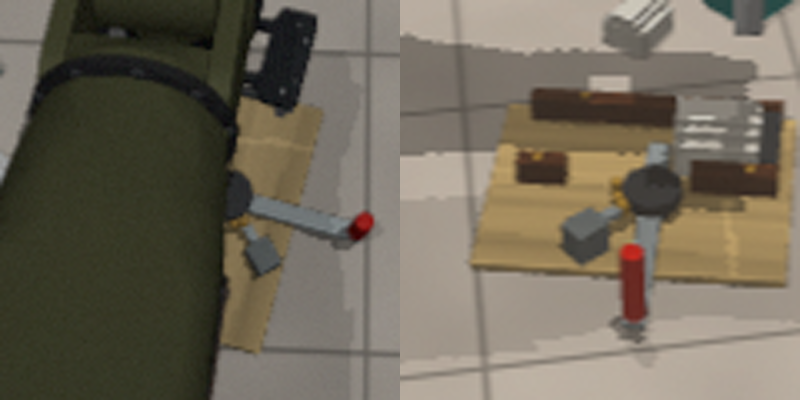

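The side view shows the block against the stop (right inset, (720,130)) and the dog standing across the channel behind it at (657,155). The peg at (632,280) gives a latch angle of about 1.2, and the arm is clear.

```bash
python3 -c "
from h import *
print(job.sign_off())"
```

```text
the job is handed in; nothing more can be done
None
```

The job is handed in: the block is home against the end stop, the lever measures about 1.2 rad at its second stop with its dog locked behind the block, and the arm is clear; along the way joint 6 touched its range limit (read -2.554 against -2.55), which could count against it, and the sign-off gave no verdict.

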